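Re-lamp the stall's caged lamp

ROBOT

A 7-joint arm with a two-finger parallel gripper is mounted at the origin on the work surface. World frame = base frame: x ahead of the robot, y to its left, z up, the work surface at z = 0. Lengths are in m, angles in degrees, forces in N, time in s.
With the tool pointing down it reaches from about 0.425 to 0.875 m from the base axis. Payload 4.7 kg.
Tool frame: the origin (TCP) lies between the finger pads; the fingertips stand 8 mm ahead of it and the grasp point (between the pads) lies 11 mm behind it (env.tip_extent is the distance from the TCP to the fingertips, in m); z points along the fingers, y is the line along which they close (so a half turn about z gives the same grasp; the last joint's range is limited). The gripper opens to 87 mm and grips with 3 to 60 N. Pads are 19 mm wide; open, the fingers measure 117 mm over their backs; the gripper's body (75 mm by 190 mm) begins 51 mm behind the grasp point.
Start: joints at [-67.775, 18.392, -4.016, 83.108, 1.295, 78.541, -3.26], TCP at [0.237, 0.605, 0.231] pointing down, gripper open.
Joint ranges: [-163.93, 163.93], [-17.29, 119.83], [-79.2, 71.16], [3.27, 140.29], [-89.18, 269.18], [5.43, 117.66], [-154.24, 154.24]. Speed limits (degrees/s): [147.25, 147.25, 180, 180, 180, 180, 180].

INTERFACE

Orientations are given as [roll, pitch, yaw] about the fixed x, y, z axes, in that order (R = Rz(yaw) Ry(pitch) Rx(roll)).
In Python, from cell import sensors, vision, workorder, env gives the robot as it stands.
- The arm moves only by the tool drive_tool, never from a script. Its argument "moves" is a list of rows, each an object of numbers: "x", "y", "z": the shift along the tool's x, y, z in mm; "rx", "ry", "rz": the turn, a rotation vector about the tool's x, y, z in rad; "fingers": the closure, from -1 (fully open) to 1 (shut). In form: [{"x": .., "y": .., "z": .., "rx": .., "ry": .., "rz": .., "fingers": ..}, ...]. A call has 1 to 20 rows; each row is the pose to reach, as a shift and turn from the pose commanded when the call began, along the tool's axes at that moment; what a row does not reach only later rows make up. A row lasts 1/8 s, in which the tool goes at most 62.5 mm and 10.7 degrees, less where a joint would pass 70% of its speed; a pose out of reach is approached as far as the arm can. A call with a gripper value outside its range is refused whole. The fingers move at their own pace and stop on an object; "force" is the grip in N (left out, the last holds). Time passes only in rows, so rows that repeat a pose let the fingers close. It gives the time, the measured TCP pose, the force, the opening and the grip force at its end, in the units of the state.
- sensors.get_obs(): the state, without advancing time (a new reading comes with each control period).
- vision.read_camera(name): name is "scene" or "top"; returns a dict with "image" (480x640x3 uint8, red, green, blue), "fx", "fy", "cx", "cy" (pixels), "R" (3x3) and "t" (3): a world point X has camera coordinates R X + t. Camera axes: x right, y down, z forward; pixel columns grow to the right and rows downward; lengths in m; the calibration is good to about 2 mm. A picture is of the moment at which its call begins. There is no depth.
- workorder.sign_off(): hands the job in; it is judged then, once.
The state is a dict: "time_s": time; "qpos": joint angles; "joint_velocities": joint speeds; "effort": joint torques, N m; "tool_pos": TCP position; "tool_rot": TCP orientation; "force": force on the tool from outside, world axes, zero at the start; "wrist_torque": the same for the moment, N m; "grip_width": finger opening in m; "grasp_force": force on a finger pad.
Only numpy, scipy, OpenCV 4.12 (cv2) and the standard library are available. Lean on these libraries where they do the work, as an engineer would, in place of code of your own. Each camera call takes 0.05 s, during which the arm holds its last target. There are 200 camera calls.

TASK

The caged lamp on our stall needs its new bulb: lift the wire cage off it and hang the cage by its bail on the long arm of the hook stand, then take the round bayonet bulb (not the candle, not the flared reflector) out of the carrier, push it into the lampholder against the sprung contacts and turn it a quarter turn clockwise, seen from above, until it is fully home. Finish while still holding the bulb there, seated, so that I can switch on and check it before you let go. Leave everything else on the table where it is.

Things in the scene. Friction and masses are not known exactly. Their poses are not given: they have to be found in the camera images.
- lamp: Table lamp, fixed: grey steel base 130 mm across and 14 mm thick, a hub 86 mm across and 20 mm high in its middle, a white upright lampholder on it (38 mm across at most). Origin: centre of the underside; z up. The holder's rim has two slots for a bulb's pins, on the lamp's +x and -x sides (a small switch on the base lies on -x); two notches under the rim lie on its y axis.
- lamp_mouth (a point): Centre of the lampholder's mouth (top of its rim), 80 mm above the lamp's origin, axes of the lamp. Bore 23.8 mm, rim 6 mm thick and 34 mm across. To pass under the rim when turned, the bulb's underside must be 14.2 mm or more below this point (15 to 17 is good, 18 the lowest it can go); locked up in the notches (2 mm deep) it is 12.2 mm below.
- lamp_slot (a point): Mouth of the +x pin slot, 13.5 mm out along the lamp's x from point lamp_mouth; 4.7 mm wide at the bore. It has a twin on the -x side; a bulb goes in with its pins along the lamp's x, either way round. Under the rim the pins can turn only clockwise seen from above: 90 degrees to the notches, a stop about 98 degrees on.
- contacts (a joint): Sprung contact plate in the lampholder: 0 when free, its top then 9 mm below the mouth, growing to 0.009 m as the bulb pushes it down. It pushes back with 3.6 N at first touch, rising 0.6 N per mm to 9 N. About 0.003 m with the bulb locked in the notches.
- cage: Loose wire cage, 110 g, standing over the lampholder on the lamp's base at the start: bottom hoop 104 mm across, tapering to 68 mm at 130 mm height, with a wire bail over the top. Origin: centre of the bottom; z up. Lift it at least 75 mm straight up to clear the lampholder; it reaches 195 mm below the bail's grip.
- cage_bail (a point): Centre of the bail's grip sleeve (black, round, 10 mm thick, 46 mm long), 195 mm above the cage's origin, axes of the cage. The bail is an arch in the cage's y-z plane, 77 mm across; the sleeve is its straight top and lies along y. The arch is open from the cage's top hoop up to the sleeve: 58 mm high.
- hookstand: Counter hook stand, fixed: base plate 150 x 110 x 12 mm, post 14 mm thick and 260 mm high, and an arm of 8 mm round bar running 118 mm level from the post along the stand's -x, its axis 255 mm above the table, the end then turned up by 18 mm. A short rear arm carries carded key rings. Origin: on the post's axis, on the table; z up.
- hook_seat (a point): Top of the level arm, 70 mm from the post's axis, 259 mm above the table, where the bail should hang across the arm: its sleeve along the stand's y, the sleeve's axis 5 mm above this point. Axes of the stand: the arm lies along x with its free end at -x; 48 mm from here it bends up; its tip is 60 mm from here, 277 mm above the table.
- carrier: Cardboard bulb carrier, fixed: 70 x 224 x 30 mm, long side along its y, with three holes in a row 76 mm apart, floor 8 mm above the table. Each is 24.6 mm square with 5 mm wide slots along the carrier's y, so the bayonet bulb stands with its pins along the long side. Three bulbs stand in the holes cap down, in any order. Origin: centre of the underside.
- globe: The bulb to fit: round LED bulb, 83 mm tall, 45 mm across, 60 g, grey neck, 22 mm bayonet cap, standing cap down in one of the carrier's holes. Origin: centre of the cap's underside; z up towards the dome. Two steel pins 2.4 mm thick stand out along its x and -x, 7 mm above the origin, reaching 14 mm from the axis.
- globe_grip (a point): Middle of the round bulb's 45 mm wide straight belt, the place to grip: on its axis, 58 mm above its origin; the belt runs from 49 to 68 mm. Below it the bulb narrows to 25 mm at 24 mm height.
- candle: Bystander: candle-shaped screw-cap bulb, 99 mm tall, 35 mm across, pointed, in another hole of the carrier. Origin: underside of its cap.
- reflector: Bystander: reflector screw-cap bulb, 66 mm tall, flaring to a flat top 50 mm across, in the third hole. Origin: underside of its cap.
- stapler: Bystander: green stapler 125 x 30 x 51 mm lying on the table.
- phone: Bystander: black phone 73 x 150 x 8 mm lying on the table.
- tin: Bystander: round sticker tin 86 mm across, 22 mm high.
- marker: Bystander: marker pen 130 mm long, 13 mm thick, lying on the table.
- figure: Bystander: blue vinyl monster figure, 134 mm tall, about 80 mm across with its tail.
There are look-alikes about, which are no part of the job. Leave any blue look-alike of the globe alone. Leave any turquoise look-alike of the lamp alone.

How it is judged:
By the outcome, as a careful person would: the job done as asked, in the order asked, and still so for the second after the job is handed in, while the arm keeps its last pose, push and grip.
It also fails if it takes over 64 s, if anything falls off the work surface, if the arm or the gripper's body presses on something with over 40 N, if the wrist force passes 120 N, or if a joint passes its speed limit or range.

## Working session

There is one attempt and no reset: what is moved stays moved. The work goes in short steps, Python scripts to look and compute and a tool call to move; the robot and the scene stay as the last step left them, time stands still between calls to the robot, and variables do not carry over. Pictures are saved under pics/ and viewed, at most 10 in all, crops included, and the job is handed in when it is done.

Besides the shell and the picture viewer there is one more tool, called after "Request:" by a JSON object that holds its "name" and its "arguments". drive_tool: Moves the arm, as the interface text tells. Its arguments: {"type":"object","properties":{"moves":{"type":"array"},"force":{"type":"number"}},"required":["moves"]}

```bash
mkdir -p pics; ls; python3 - <<'E'
from cell import sensors, vision, workorder, env
import cv2,json,numpy as np
for n in ("scene","top"):
    c=vision.read_camera(n); cv2.imwrite(f"pics/{n}0.png",c["image"][:,:,::-1])
    print(n,c["fx"],c["fy"],c["cx"],c["cy"],np.round(c["R"],4).tolist(),np.round(c["t"],4).tolist())
o=sensors.get_obs(); print(o)
E
```

```text
pics
scene 438.8868765585275 438.8868765585275 312.1934398022897 242.72877477447426 [[0.471, 0.8821, -0.0084], [0.6746, -0.3663, -0.641], [-0.5685, 0.2962, -0.7675]] [-0.2579, -0.2539, 1.3533]
top 587.8729654066722 587.8729654066722 323.736176491413 233.31570506860612 [[-0.0138, -0.9999, 0.0047], [-0.9869, 0.0129, -0.1606], [0.1605, -0.0068, -0.987]] [0.0028, 0.5383, 1.1988]
{'time_s': 0.1, 'qpos': array([-67.77609676,  18.43880711,  -4.01684084,  83.16713889,
         1.29478556,  78.54286433,  -3.25923478]), 'joint_velocities': array([ 0.02530554, -0.11515312, -0.03293545, -0.22229995, -0.10393213,
       -0.04755816,  0.00372117]), 'effort': array([-8.33757485e-05, -4.92571199e+01, -4.05656286e-01, -3.13401675e+01,
       -6.40909933e-02,  3.94037808e-02,  6.93749826e-05]), 'tool_pos': array([0.2371918 , 0.60465149, 0.22953257]), 'tool_rot': array([-1.79896418e+02,  4.85351481e-03,  1.58587644e+02]), 'force': array([-0.16090567, -0.42253698,  0.66704853]), 'wrist_torque': array([-0.00559001,  0.01080275,  0.0362056 ]), 'grasp_force': 0.0, 'grip_width': 0.08693488481623177}
```

View pics/scene0.png

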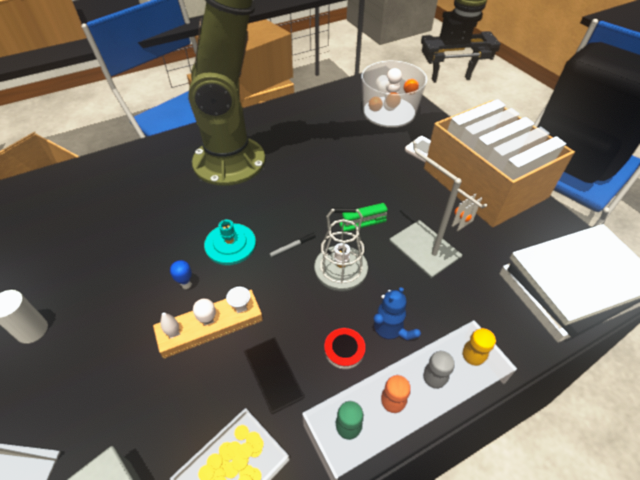

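View pics/top0.png

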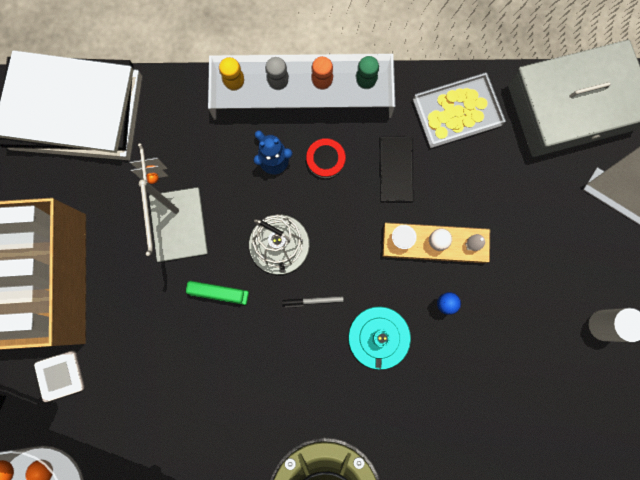

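Scene view: cage on the grey lamp at (342,262), hook stand at (435,235), carrier at (208,322). Top view: lamp at (279,244), hook stand at (165,210), carrier at (437,242).

Candidates for the globe:
- Candle, scene (168,322).
- White round bulb in the middle hole, scene (204,310), top (441,240).
- Reflector, scene (238,298), top (404,237).
- Blue look-alike, scene (181,272), standing on the table.

By the description I choose the middle white bulb. The lamp is the grey one, not the turquoise one at scene (230,240). Next I check both in close crops.

```bash
cat > h.py <<'E'
import cv2,numpy as np
from cell import sensors, vision, env
def crop(im,u,v,w,h,k):   # enlarged crop with ticks every 10 px
    c=cv2.resize(im[v:v+h,u:u+w],None,fx=k,fy=k,interpolation=cv2.INTER_CUBIC)
    for a in range(-(-u//10)*10,u+w,10):
        cv2.line(c,((a-u)*k,0),((a-u)*k,6),(0,255,255),1)
        if a%20==0: cv2.putText(c,str(a),((a-u)*k-8,16),0,.35,(0,255,255),1)
    for a in range(-(-v//10)*10,v+h,10):
        cv2.line(c,(0,(a-v)*k),(6,(a-v)*k),(0,255,255),1)
        if a%20==0: cv2.putText(c,str(a),(8,(a-v)*k+4),0,.35,(0,255,255),1)
    return c
def proj(c,X):
    p=np.asarray(X)@np.array(c["R"]).T+c["t"]
    return np.stack([c["fx"]*p[...,0]/p[...,2]+c["cx"],c["fy"]*p[...,1]/p[...,2]+c["cy"]],-1)
def ray(c,uv):
    d=np.array([(uv[0]-c["cx"])/c["fx"],(uv[1]-c["cy"])/c["fy"],1.])
    R=np.array(c["R"]); return -R.T@c["t"], R.T@d
def atz(c,uv,z):
    o,d=ray(c,uv); return o+d*(z-o[2])/d[2]
def tri(c1,p1,c2,p2):
    o1,d1=ray(c1,p1);o2,d2=ray(c2,p2)
    s=np.linalg.lstsq(np.stack([d1,-d2],1),o2-o1,rcond=None)[0]
    a,b=o1+s[0]*d1,o2+s[1]*d2
    return (a+b)/2,np.linalg.norm(a-b)
E
python3 - <<'E'
from h import *
s=cv2.imread("pics/scene0.png");t=cv2.imread("pics/top0.png")
cv2.imwrite("pics/lamp.png",np.hstack([crop(s,302,198,80,100,5),crop(t,239,200,80,100,5)]))
cv2.imwrite("pics/hook.png",np.hstack([crop(s,385,130,100,150,4),crop(t,115,135,100,150,4)]))
cv2.imwrite("pics/carr.png",np.vstack([crop(s,145,275,130,80,5)[:,:],crop(t,375,210,130,60,5)])[:600])
E
```

```text
(no output)
```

View pics/lamp.png

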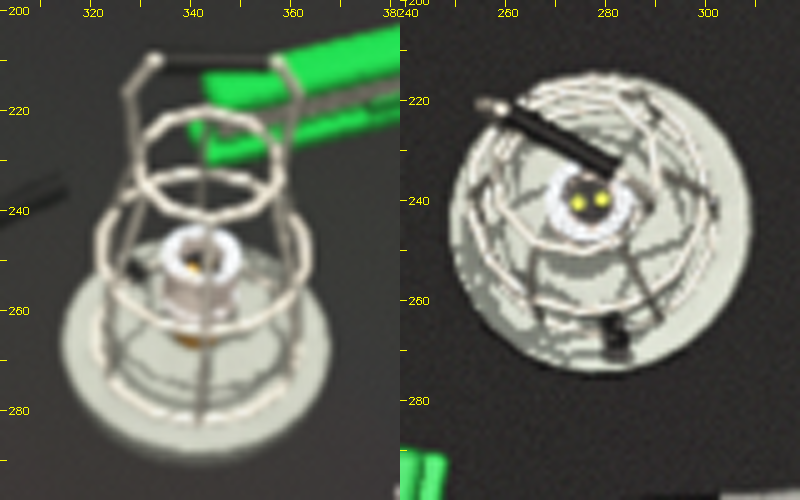

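View pics/hook.png

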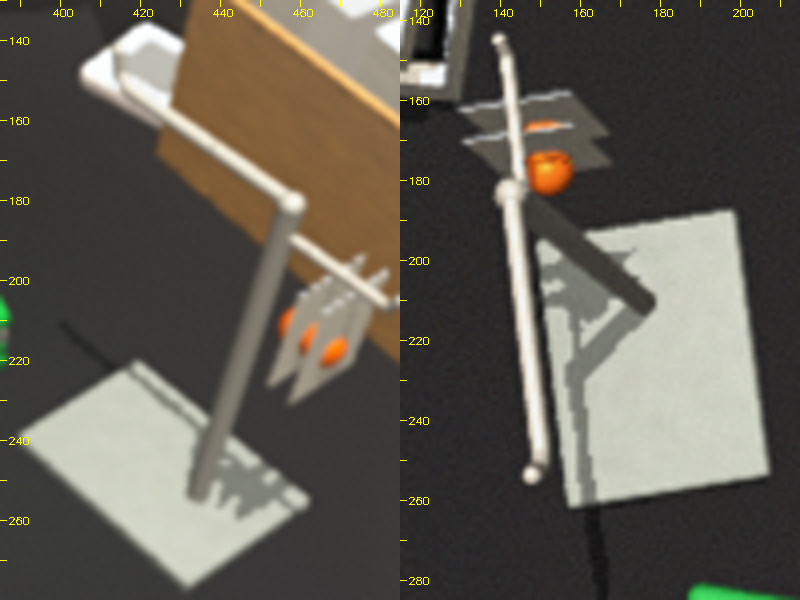

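View pics/carr.png

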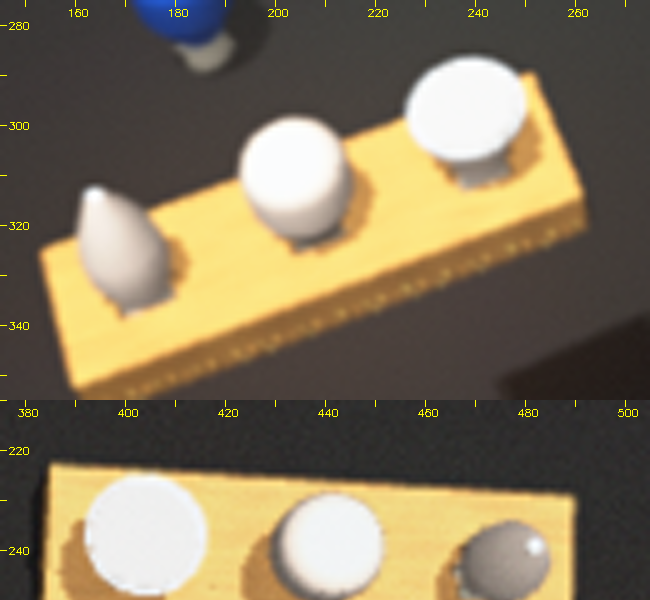

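The crops confirm the choice: the white round bulb is the middle one, scene (203,310), top (441,239). The pointed candle is at (165,322) and the flat reflector at (238,300). The lamp is the grey one under the cage; its black switch is at top (282,267), so its -x side faces the robot. Bail sleeve ends are at scene (334,211) and (356,211.5). The hook arm runs from post (142,183) to tip (147.5,253) in the top view.

```bash
python3 - <<'E'
from h import *
S=vision.read_camera("scene");T=vision.read_camera("top")
f=lambda n,a,b:print(n,np.round(tri(S,a,T,b)[0]*1000,1),"gap %.1f"%(tri(S,a,T,b)[1]*1000))
f("sleeveL(-y)",(334,211),(282.5,234.3)); f("sleeveR(+y)",(356.5,211.5),(260.5,222.3))
f("corner -y",(332.5,210.5),(284,235)); f("corner +y",(358,210.8),(259,221.5))
f("mouth",(340,250),(275.3,240))
f("posttop",(457.5,181),(142.2,183)); f("bend",(416.5,153.5),(149.3,249)); f("tip",(415,142),(147.5,253.5))
f("globe top/centre",(203.5,309),(441.3,239))
for n,uv,z in [("lampbase ctr",(279,244.6),.014),("switch",(281.8,267),.018),("lamp base scene ctr",(341,0),.014)][:2]:
    print(n,np.round(atz(T,uv,z)*1000,1))
for uv in [(385.3,223),(490,229),(490,263),(383.5,256)]: print("carrier top corner",np.round(atz(T,uv,.03)*1000,1))
for uv in [(153,325),(251,290),(261,314)]: print("carrier top corner S",np.round(atz(S,uv,.03)*1000,1))
for uv in [(198.5,188),(207,253),(157,262)]: print("stand base T",np.round(atz(T,uv,.012)*1000,1))
for uv in [(390,238),(418.5,220),(461,254),(432,276)]: print("stand base S",np.round(atz(S,uv,.012)*1000,1))
for uv in [(574.8-300,240.5),(279.3,239.7)]: print("contact",np.round(atz(T,uv,.071)*1000,1))
# grey lamp base outline in the top view, ellipse fit on white-ish pixels
im=T["image"].astype(int); m=((im.min(2)>95)&(im.max(2)-im.min(2)<50)).astype(np.uint8); 
cs,_=cv2.findContours(cv2.morphologyEx(m[205:285,240:318],cv2.MORPH_CLOSE,np.ones((5,5))),cv2.RETR_EXTERNAL,2)
c=max(cs,key=cv2.contourArea)+[240,205]; h=cv2.convexHull(c); e=cv2.fitEllipse(h); print(e,np.round(atz(T,e[0],.014)*1000,1))
E
```

```text
sleeveL(-y) [511.5  72.9 204.9] gap 1.1
sleeveR(+y) [534.7 113.7 204.2] gap 2.0
corner -y [509.9  70.  206.4] gap 1.2
corner +y [535.9 116.4 206.1] gap 2.2
mouth [519.8  93.   71.8] gap 6.0
posttop [598.9 317.8 252.9] gap 0.2
bend [481.  302.3 248. ] gap 1.0
tip [470.5 299.  273.2] gap 1.8
globe top/centre [ 518.9 -246.1   71.2] gap 1.3
lampbase ctr [519.7  92.2  14. ]
switch [470.7  86.   18. ]
carrier top corner [ 561.2 -136.8   30. ]
carrier top corner [ 545.2 -360.7   30. ]
carrier top corner [ 472.1 -356.4   30. ]
carrier top corner [ 490.  -130.8   30. ]
carrier top corner S [ 477.5 -354.5   30. ]
carrier top corner S [ 494.9 -131.2   30. ]
carrier top corner S [ 564.1 -136.6   30. ]
stand base T [647.7 268.6  12. ]
stand base T [503.8 247.4  12. ]
stand base T [485.7 354.3  12. ]
stand base S [505.5 249.9  12. ]
stand base S [489.4 352.6  12. ]
stand base S [633.3 375.4  12. ]
stand base S [652.7 269.9  12. ]
contact [520.1  96.8  71. ]
contact [521.7  87.6  71. ]
((278.3210754394531, 243.5748748779297), (59.51116180419922, 61.12226867675781), 127.68638610839844) [522.   93.7  14. ]
```

```bash
cat >> h.py <<'E'
from scipy.spatial.transform import Rotation as Ro
def go(p,yaw,via=()):   # shift (mm) and turn (rad) in tool axes to target TCP p (mm), tool down with yaw
    o=sensors.get_obs(); R=Ro.from_euler("xyz",o["tool_rot"],degrees=True)
    T=Ro.from_euler("xyz",[180,0,yaw],degrees=True)
    d=R.inv().apply(np.array(p)-o["tool_pos"]*1000); r=(R.inv()*T).as_rotvec()
    print("t",round(o["time_s"],2),"at",np.round(o["tool_pos"]*1000,1),np.round(o["tool_rot"],1),"q7",round(o["qpos"][6]),"F",np.round(o["force"],1),"w",round(o["grip_width"]*1000,1),"gf",round(o["grasp_force"],1))
    print("  shift",np.round(d,1),"turn",np.round(r,4))
E
python3 - <<'E'
from h import *
go((523,93.5,300),60.4)
E
```

```text
t 0.2 at [237.2 604.8 229.9] [-179.9    0.   158.6] q7 -3 F [ 0.1 -0.1  0.3] w 87.0 gf 0.0
  shift [-452.7 -371.8  -69.7] turn [-8.0000e-04  1.1000e-03  1.7137e+00]
```

Request:
{"name": "drive_tool", "arguments": {"moves": [{"z":-60},{"z":-120},{"x":-150,"y":-124,"z":-130,"rz":0.5},{"x":-300,"y":-248,"z":-130,"rz":1.0},{"x":-453,"y":-372,"z":-130,"rz":1.714},{"x":-453,"y":-372,"z":-130,"rz":1.714},{"x":-453,"y":-372,"z":-130,"rz":1.714},{"x":-453,"y":-372,"z":-130,"rz":1.714},{"x":-453,"y":-372,"z":-130,"rz":1.714},{"x":-453,"y":-372,"z":-100,"rz":1.714},{"x":-453,"y":-372,"z":-70,"rz":1.714},{"x":-453,"y":-372,"z":-70,"rz":1.714},{"x":-453,"y":-372,"z":-70,"rz":1.714},{"x":-453,"y":-372,"z":-70,"rz":1.714},{"x":-453,"y":-372,"z":-70,"rz":1.714},{"x":-453,"y":-372,"z":-70,"rz":1.714}]}}

```text
invalid input at $.moves[0]: expected keys x, y, z, rx, ry, rz, fingers
```

```bash
python3 - <<'E'
from h import *
go((523,93.5,230),60.4)
S=vision.read_camera("scene");T=vision.read_camera("top")
for n,c in(("scene",S),("top",T)): cv2.imwrite(f"pics/{n}1.png",c["image"][:,:,::-1])
o=sensors.get_obs();R=Ro.from_euler("xyz",o["tool_rot"],degrees=True)
pts=o["tool_pos"]+R.apply([[0,0.0435,.008],[0,-.0435,.008],[0,0,.008]])
ps,pt=proj(S,pts),proj(T,pts); print(np.round(ps,1).tolist(),np.round(pt,1).tolist())
a=crop(cv2.imread("pics/scene1.png"),290,130,100,100,4);b=crop(cv2.imread("pics/top1.png"),220,170,100,100,4)
for p in ps: cv2.circle(a,tuple(int(v) for v in (p-[290,130])*4),2,(255,0,255),-1)
for p in pt: cv2.circle(b,tuple(int(v) for v in (p-[220,170])*4),2,(255,0,255),-1)
cv2.imwrite("pics/cal.png",np.hstack([a,b]))
E
```

```text
t 0.2 at [237.2 604.8 229.9] [-179.9    0.   158.6] q7 -3 F [ 0.1 -0.1  0.3] w 87.0 gf 0.0
  shift [-4.527e+02 -3.717e+02  3.000e-01] turn [-8.0000e-04  1.1000e-03  1.7137e+00]
[[465.2, 77.9], [435.0, 80.0], [450.1, 79.0]] [[-49.6, 384.4], [-3.9, 402.7], [-26.8, 393.5]]
```

View pics/cal.png

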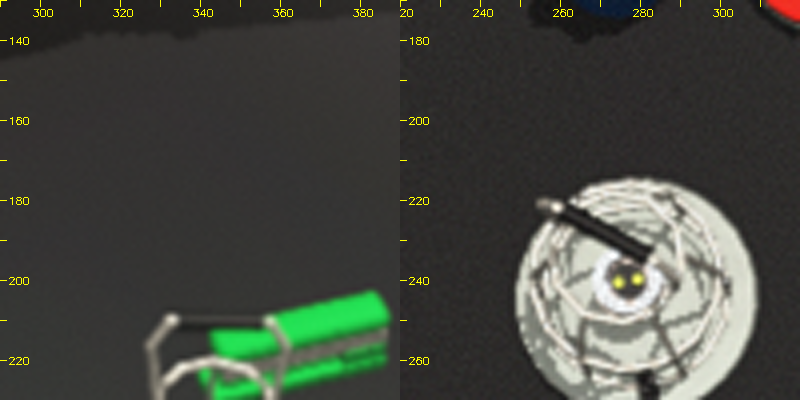

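The move was refused because every row needs all seven keys, so this picture only shows the unmoved cage. I resend the move in full.

Request:
{"name": "drive_tool", "arguments": {"moves": [{"x":0,"y":0,"z":-60,"rx":0,"ry":0,"rz":0,"fingers":-1},{"x":0,"y":0,"z":-120,"rx":0,"ry":0,"rz":0,"fingers":-1},{"x":-453,"y":-372,"z":-130,"rx":0,"ry":0,"rz":1.714,"fingers":-1},{"x":-453,"y":-372,"z":-130,"rx":0,"ry":0,"rz":1.714,"fingers":-1},{"x":-453,"y":-372,"z":-130,"rx":0,"ry":0,"rz":1.714,"fingers":-1},{"x":-453,"y":-372,"z":-130,"rx":0,"ry":0,"rz":1.714,"fingers":-1},{"x":-453,"y":-372,"z":-130,"rx":0,"ry":0,"rz":1.714,"fingers":-1},{"x":-453,"y":-372,"z":-130,"rx":0,"ry":0,"rz":1.714,"fingers":-1},{"x":-453,"y":-372,"z":-130,"rx":0,"ry":0,"rz":1.714,"fingers":-1},{"x":-453,"y":-372,"z":-130,"rx":0,"ry":0,"rz":1.714,"fingers":-1},{"x":-453,"y":-372,"z":-130,"rx":0,"ry":0,"rz":1.714,"fingers":-1},{"x":-453,"y":-372,"z":-130,"rx":0,"ry":0,"rz":1.714,"fingers":-1},{"x":-453,"y":-372,"z":-70,"rx":0,"ry":0,"rz":1.714,"fingers":-1},{"x":-453,"y":-372,"z":-70,"rx":0,"ry":0,"rz":1.714,"fingers":-1},{"x":-453,"y":-372,"z":-70,"rx":0,"ry":0,"rz":1.714,"fingers":-1},{"x":-453,"y":-372,"z":-70,"rx":0,"ry":0,"rz":1.714,"fingers":-1}]}}

```text
time_s: 2.3
tool_pos: [0.5247, 0.0944, 0.3036]
tool_rot: [179.8, -0.2, 60.5]
force: [0.4, -0.5, 0.4]
grip_width: 0.087
grasp_force: 0.0
```

```bash
python3 - <<'E'
from h import *
go((523,93.5,230),60.4)
S=vision.read_camera("scene");T=vision.read_camera("top")
for n,c in(("scene",S),("top",T)): cv2.imwrite(f"pics/{n}2.png",c["image"][:,:,::-1])
o=sensors.get_obs();R=Ro.from_euler("xyz",o["tool_rot"],degrees=True)
pts=o["tool_pos"]+R.apply([[0,0.0435,.008],[0,-.0435,.008],[0,0,.008]])
ps,pt=proj(S,pts),proj(T,pts); print(np.round(ps,1).tolist(),np.round(pt,1).tolist())
us,vs=[int(v) for v in ps[2]-50]; ut,vt=[int(v) for v in pt[2]-50]
a=crop(cv2.imread("pics/scene2.png"),us,vs,100,150,4);b=crop(cv2.imread("pics/top2.png"),ut,vt,100,150,4)
for p in ps: cv2.circle(a,tuple(int(v) for v in (p-[us,vs])*4),2,(255,0,255),-1)
for p in pt: cv2.circle(b,tuple(int(v) for v in (p-[ut,vt])*4),2,(255,0,255),-1)
cv2.imwrite("pics/cal2.png",np.hstack([a,b]))
E
```

```text
t 2.3 at [524.7  94.4 303.6] [179.8  -0.2  60.5] q7 -42 F [ 0.4 -0.5  0.4] w 87.0 gf 0.0
  shift [-1.9 -1.3 73.6] turn [ 0.0034 -0.0037  0.0012]
[[348.4, 194.9], [347.2, 164.9], [347.8, 179.4]] [[278.8, 196.2], [253.3, 240.6], [266.1, 218.3]]
```

View pics/cal2.png

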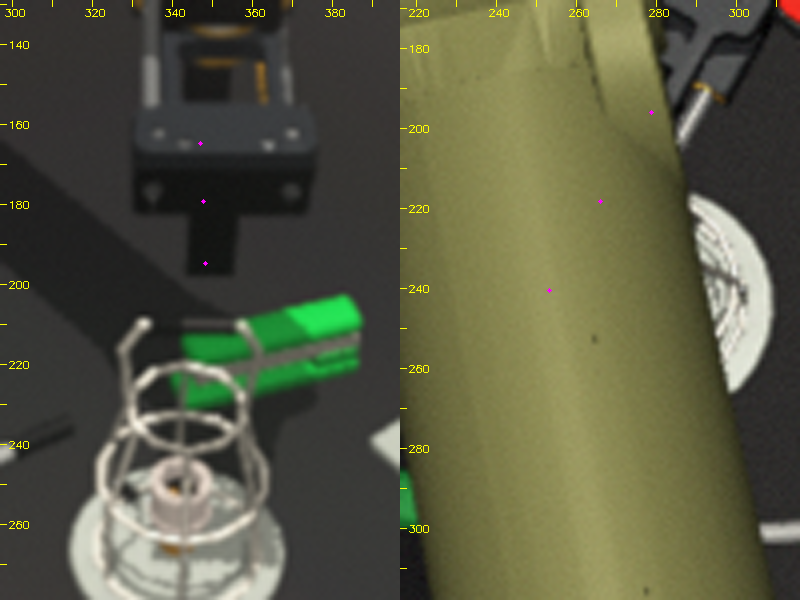

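Scene crop: the open gripper is centred over the bail. The near fingertip is at (349.5,197), where kinematics predict (348.5,195–200), so the calibration is within about 2 mm. The top view is blocked by the forearm. I go down and grasp the sleeve near the fingertips.

Request:
{"name": "drive_tool", "arguments": {"moves": [{"x":-2,"y":-1,"z":45,"rx":0,"ry":0,"rz":0,"fingers":-1},{"x":-2,"y":-1,"z":75,"rx":0,"ry":0,"rz":0,"fingers":-1},{"x":-2,"y":-1,"z":90,"rx":0,"ry":0,"rz":0,"fingers":-1},{"x":-2,"y":-1,"z":90,"rx":0,"ry":0,"rz":0,"fingers":-1},{"x":-2,"y":-1,"z":90,"rx":0,"ry":0,"rz":0,"fingers":-1},{"x":-2,"y":-1,"z":90,"rx":0,"ry":0,"rz":0,"fingers":-1}], "force": 25}}

```text
time_s: 3.15
tool_pos: [0.5223, 0.0923, 0.2119]
tool_rot: [179.9, -0.1, 60.4]
force: [0.5, -1.0, 1.1]
grip_width: 0.0868
grasp_force: 0.0
```

Request:
{"name": "drive_tool", "arguments": {"moves": [{"x":0,"y":0,"z":-1,"rx":0,"ry":0,"rz":0,"fingers":1},{"x":0,"y":0,"z":-1,"rx":0,"ry":0,"rz":0,"fingers":1},{"x":0,"y":0,"z":-1,"rx":0,"ry":0,"rz":0,"fingers":1},{"x":0,"y":0,"z":-1,"rx":0,"ry":0,"rz":0,"fingers":1},{"x":0,"y":0,"z":-1,"rx":0,"ry":0,"rz":0,"fingers":1},{"x":0,"y":0,"z":-1,"rx":0,"ry":0,"rz":0,"fingers":1},{"x":0,"y":0,"z":-1,"rx":0,"ry":0,"rz":0,"fingers":1}]}}

```text
time_s: 4.03
tool_pos: [0.5214, 0.0922, 0.2116]
tool_rot: [180.0, -0.0, 60.4]
force: [-0.3, -0.2, -0.9]
grip_width: 0.0248
grasp_force: 0.0
```

Request:
{"name": "drive_tool", "arguments": {"moves": [{"x":0,"y":0,"z":-1,"rx":0,"ry":0,"rz":0,"fingers":1},{"x":0,"y":0,"z":-1,"rx":0,"ry":0,"rz":0,"fingers":1},{"x":0,"y":0,"z":-1,"rx":0,"ry":0,"rz":0,"fingers":1},{"x":0,"y":0,"z":-1,"rx":0,"ry":0,"rz":0,"fingers":1}]}}

```text
time_s: 4.53
tool_pos: [0.5216, 0.0921, 0.2128]
tool_rot: [180.0, -0.0, 60.4]
force: [0.6, 0.5, 1.4]
grip_width: 0.0086
grasp_force: 25.0
```

Request:
{"name": "drive_tool", "arguments": {"moves": [{"x":0,"y":0,"z":-6,"rx":0,"ry":0,"rz":0,"fingers":1},{"x":0,"y":0,"z":-12,"rx":0,"ry":0,"rz":0,"fingers":1},{"x":0,"y":0,"z":-12,"rx":0,"ry":0,"rz":0,"fingers":1}]}}

```text
time_s: 4.9
tool_pos: [0.5218, 0.0923, 0.2253]
tool_rot: [180.0, -0.1, 60.4]
force: [-0.2, -0.2, -0.8]
grip_width: 0.0089
grasp_force: 25.0
```

Cage lifted cleanly and held. I carry on up and work out the carry to the hook.

Request:
{"name": "drive_tool", "arguments": {"moves": [{"x":0,"y":0,"z":-25,"rx":0,"ry":0,"rz":0,"fingers":1},{"x":0,"y":0,"z":-50,"rx":0,"ry":0,"rz":0,"fingers":1},{"x":0,"y":0,"z":-75,"rx":0,"ry":0,"rz":0,"fingers":1},{"x":0,"y":0,"z":-75,"rx":0,"ry":0,"rz":0,"fingers":1},{"x":0,"y":0,"z":-75,"rx":0,"ry":0,"rz":0,"fingers":1}]}}

```text
time_s: 5.52
tool_pos: [0.5209, 0.0921, 0.2984]
tool_rot: [-179.9, 0.1, 60.4]
force: [0.3, -0.2, -1.4]
grip_width: 0.0091
grasp_force: 25.0
```

```bash
python3 - <<'E'
from h import *
go((440,200,300),98.2); go((430,250,300),98.2); go((435.7,294.4,300),98.2)
E
```

```text
t 5.53 at [520.9  92.1 298.4] [-1.799e+02  1.000e-01  6.040e+01] q7 -42 F [ 0.3 -0.2 -1.4] w 9.1 gf 25.0
  shift [  53.8 -123.7   -1.5] turn [-0.0013  0.0007 -0.66  ]
t 5.53 at [520.9  92.1 298.4] [-1.799e+02  1.000e-01  6.040e+01] q7 -42 F [ 0.3 -0.2 -1.4] w 9.1 gf 25.0
  shift [  92.4 -157.1   -1.5] turn [-0.0013  0.0007 -0.66  ]
t 5.53 at [520.9  92.1 298.4] [-1.799e+02  1.000e-01  6.040e+01] q7 -42 F [ 0.3 -0.2 -1.4] w 9.1 gf 25.0
  shift [ 133.8 -174.1   -1.6] turn [-0.0013  0.0007 -0.66  ]
```

Request:
{"name": "drive_tool", "arguments": {"moves": [{"x":13,"y":-31,"z":-1,"rx":0,"ry":0,"rz":-0.12,"fingers":1},{"x":27,"y":-62,"z":-1,"rx":0,"ry":0,"rz":-0.26,"fingers":1},{"x":40,"y":-93,"z":-1,"rx":0,"ry":0,"rz":-0.4,"fingers":1},{"x":54,"y":-124,"z":-1,"rx":0,"ry":0,"rz":-0.54,"fingers":1},{"x":73,"y":-141,"z":-1,"rx":0,"ry":0,"rz":-0.66,"fingers":1},{"x":92,"y":-157,"z":-1,"rx":0,"ry":0,"rz":-0.66,"fingers":1},{"x":115,"y":-167,"z":-1,"rx":0,"ry":0,"rz":-0.66,"fingers":1},{"x":134,"y":-174,"z":-1,"rx":0,"ry":0,"rz":-0.66,"fingers":1},{"x":134,"y":-174,"z":-1,"rx":0,"ry":0,"rz":-0.66,"fingers":1},{"x":134,"y":-174,"z":-1,"rx":0,"ry":0,"rz":-0.66,"fingers":1},{"x":134,"y":-174,"z":-1,"rx":0,"ry":0,"rz":-0.66,"fingers":1}]}}

```text
time_s: 6.9
tool_pos: [0.4368, 0.2935, 0.3007]
tool_rot: [180.0, 0.0, 98.1]
force: [0.5, -0.2, -0.8]
grip_width: 0.0092
grasp_force: 25.0
```

```bash
python3 - <<'E'
from h import *
go((529.7,308,300),98.2)
S=vision.read_camera("scene");T=vision.read_camera("top")
cv2.imwrite("pics/s3.png",S["image"][:,:,::-1]);cv2.imwrite("pics/t3.png",T["image"][:,:,::-1])
o=sensors.get_obs();R=Ro.from_euler("xyz",o["tool_rot"],degrees=True)
pts=o["tool_pos"]+R.apply([[0.023,0,.004],[-.023,0,.004]])
ps,pt=proj(S,pts),proj(T,pts); print(np.round(ps,1).tolist(),np.round(pt,1).tolist())
a=crop(cv2.imread("pics/s3.png"),350,110,130,150,3);b=crop(cv2.imread("pics/t3.png"),120,160,130,150,3)
for p in ps: cv2.circle(a,tuple(int(v) for v in (p-[350,110])*3),2,(255,0,255),-1)
# rim + slots close-up from the top
c=crop(cv2.imread("pics/t3.png"),252,214,52,60,7)
d=crop(cv2.imread("pics/s3.png"),314,228,52,60,7)
cv2.imwrite("pics/hang.png",np.hstack([a,b])); cv2.imwrite("pics/mouth.png",np.hstack([d,c]))
E
```

```text
t 6.9 at [436.8 293.5 300.7] [180.    0.   98.1] q7 -28 F [ 0.5 -0.2 -0.8] w 9.2 gf 25.0
  shift [ 1.3 94.   0.7] turn [ 0.0003  0.0001 -0.0019]
[[412.8, 121.9], [397.6, 129.4]] [[131.4, 273.8], [159.1, 269.5]]
```

View pics/hang.png

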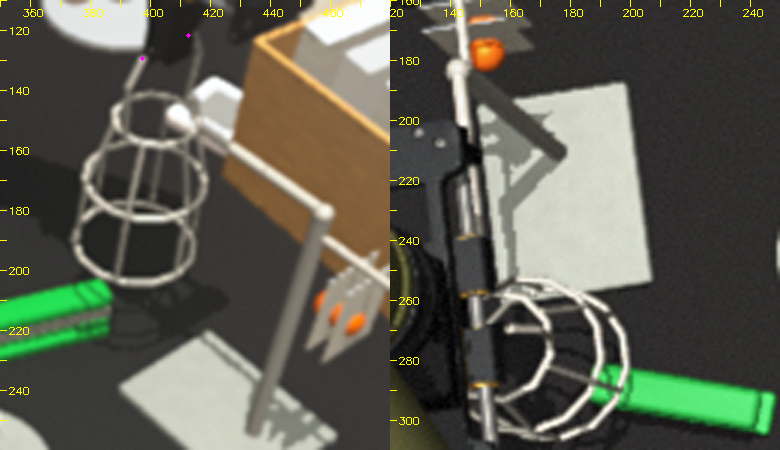

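```bash
python3 - <<'E'
from h import *
S=vision.read_camera("scene");T=vision.read_camera("top")
for uv,z in[((142.2,183),.259),((149.3,249),.257),((147.5,253.5),.277)]: print("T",np.round(atz(T,uv,z)*1000,1))
for uv,z in[((457.5,181),.259),((425,157),.257),((409,148),.277),((409,148),.257)]: print("S",np.round(atz(S,uv,z)*1000,1))
E
```

```text
T [597.3 316.  259. ]
T [480.  300.1 257. ]
T [469.5 297.1 277. ]
S [603.4 312.  259. ]
S [507.8 302.6 257. ]
S [485.  272.6 277. ]
S [465.7 290.6 257. ]
```

View pics/mouth.png

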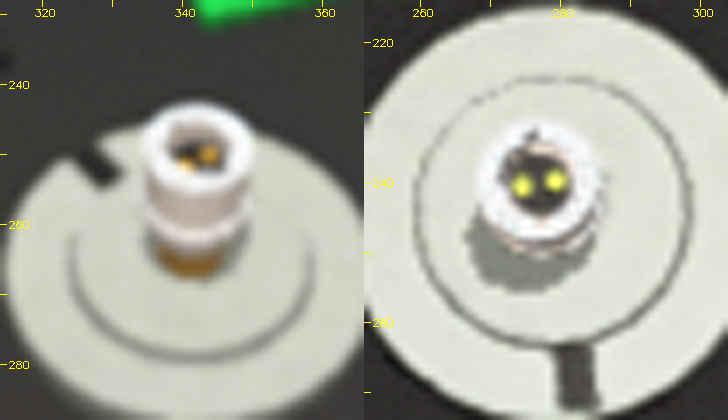

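Mouth close-up: rim centre is at top (276.9,240) and scene (342.4,249). The +x slot notch is at top (275.9,233) and the contacts are at (274.6,240.6) and (279.4,239.9), so lamp yaw is about 7.5°. The hang crop shows the cage hanging straight, its arch facing the arm. I slide it on.

Request:
{"name": "drive_tool", "arguments": {"moves": [{"x":0,"y":15,"z":0,"rx":0,"ry":0,"rz":0,"fingers":1},{"x":0,"y":30,"z":0,"rx":0,"ry":0,"rz":0,"fingers":1},{"x":0,"y":45,"z":0,"rx":0,"ry":0,"rz":0,"fingers":1},{"x":-1,"y":60,"z":0,"rx":0,"ry":0,"rz":0,"fingers":1},{"x":-1,"y":75,"z":0,"rx":0,"ry":0,"rz":0,"fingers":1},{"x":-1,"y":88,"z":0,"rx":0,"ry":0,"rz":0,"fingers":1},{"x":-1,"y":94,"z":0,"rx":0,"ry":0,"rz":0,"fingers":1},{"x":-1,"y":94,"z":8,"rx":0,"ry":0,"rz":0,"fingers":1},{"x":-1,"y":94,"z":16,"rx":0,"ry":0,"rz":0,"fingers":1},{"x":-1,"y":94,"z":24,"rx":0,"ry":0,"rz":0,"fingers":1},{"x":-1,"y":94,"z":26,"rx":0,"ry":0,"rz":0,"fingers":1},{"x":-1,"y":94,"z":26,"rx":0,"ry":0,"rz":0,"fingers":1}]}}

```text
time_s: 8.6
tool_pos: [0.5294, 0.3071, 0.2745]
tool_rot: [-180.0, -0.0, 98.2]
force: [-0.2, -0.6, -1.4]
grip_width: 0.0091
grasp_force: 25.0
```

Request:
{"name": "drive_tool", "arguments": {"moves": [{"x":0,"y":0,"z":3,"rx":0,"ry":0,"rz":0,"fingers":1},{"x":0,"y":0,"z":5,"rx":0,"ry":0,"rz":0,"fingers":1},{"x":0,"y":0,"z":5,"rx":0,"ry":0,"rz":0,"fingers":1}]}}

```text
time_s: 8.98
tool_pos: [0.5295, 0.307, 0.2694]
tool_rot: [-180.0, 0.0, 98.2]
force: [-0.0, -0.2, -0.5]
grip_width: 0.0092
grasp_force: 25.0
```

Request:
{"name": "drive_tool", "arguments": {"moves": [{"x":0,"y":0,"z":1,"rx":0,"ry":0,"rz":0,"fingers":1},{"x":0,"y":0,"z":1,"rx":0,"ry":0,"rz":0,"fingers":1},{"x":0,"y":0,"z":1,"rx":0,"ry":0,"rz":0,"fingers":1}]}}

```text
time_s: 9.35
tool_pos: [0.5296, 0.3071, 0.2686]
tool_rot: [180.0, -0.0, 98.2]
force: [0.1, 0.9, -1.8]
grip_width: 0.0089
grasp_force: 25.0
```

Request:
{"name": "drive_tool", "arguments": {"moves": [{"x":0,"y":0,"z":0.5,"rx":0,"ry":0,"rz":0,"fingers":1},{"x":0,"y":0,"z":0.5,"rx":0,"ry":0,"rz":0,"fingers":0.65},{"x":0,"y":0,"z":0.5,"rx":0,"ry":0,"rz":0,"fingers":0.5},{"x":0,"y":0,"z":0.5,"rx":0,"ry":0,"rz":0,"fingers":0.3},{"x":0,"y":0,"z":0.5,"rx":0,"ry":0,"rz":0,"fingers":0.3},{"x":0,"y":0,"z":0.5,"rx":0,"ry":0,"rz":0,"fingers":0.3}]}}

```text
time_s: 10.1
tool_pos: [0.5296, 0.3071, 0.2681]
tool_rot: [180.0, -0.0, 98.2]
force: [0.5, 0.4, -1.0]
grip_width: 0.0297
grasp_force: 0.0
```

Request:
{"name": "drive_tool", "arguments": {"moves": [{"x":0,"y":0,"z":-10,"rx":0,"ry":0,"rz":0,"fingers":0.3},{"x":0,"y":0,"z":-25,"rx":0,"ry":0,"rz":0,"fingers":0.3},{"x":0,"y":0,"z":-50,"rx":0,"ry":0,"rz":0,"fingers":0.3},{"x":0,"y":0,"z":-90,"rx":0,"ry":0,"rz":0,"fingers":0}]}}

```text
time_s: 10.6
tool_pos: [0.5292, 0.3069, 0.3591]
tool_rot: [-179.9, 0.0, 98.2]
force: [0.7, 0.5, 0.7]
grip_width: 0.0348
grasp_force: 0.0
```

```bash
python3 - <<'E'
from h import *
S=vision.read_camera("scene");T=vision.read_camera("top")
a=lambda n,p:print(n,np.round(p*1000,1))
a("mouth T",atz(T,(276.9,240),.08));a("mouth S",atz(S,(342.4,249),.08)); p,g=tri(S,(342.4,249),T,(276.9,240)); a("tri",p);print(g)
print("globe checks (belt centre z=66)");a("T",atz(T,(441.3,239),.072));a("S",atz(S,(203.5,309),.066))
go((519,-246,200),85.7)
im=S["image"][:,:,::-1].copy(); cv2.imwrite("pics/s4.png",im); cv2.imwrite("pics/s4c.png",crop(im,370,100,130,120,5))
E
```

```text
mouth T [519.8  91.8  80. ]
mouth S [524.5  92.8  80. ]
tri [521.   93.5  75.6]
0.002827803296127605
globe checks (belt centre z=66)
T [ 518.6 -246.6   72. ]
S [ 515.6 -245.3   66. ]
t 10.7 at [531.3 307.8 364.6] [179.5  -0.2  98.2] q7 -22 F [ 0.8 -0.3  0.8] w 40.0 gf 0.0
  shift [-547.1  -92.5  161.4] turn [ 0.0084 -0.0053  0.2179]
```

View pics/s4c.png

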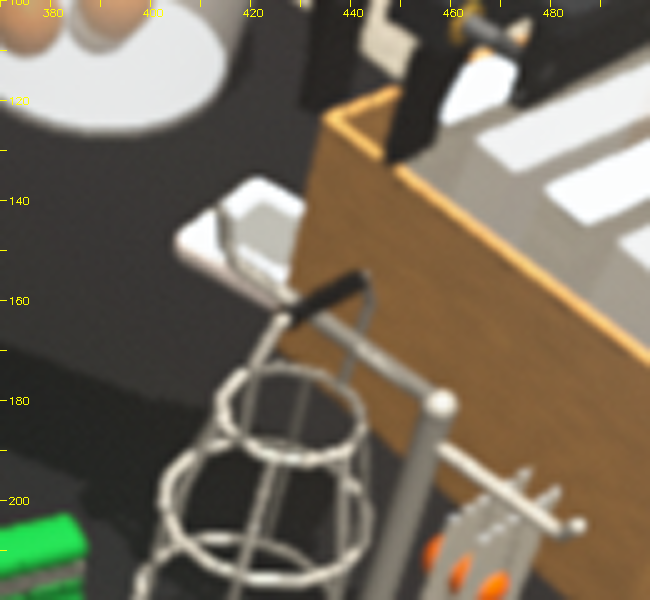

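The cage hangs on the arm: its sleeve lies across the bar at (435,160), centred, and the gripper is clear. Mouth, averaged over the two views, is about (522,92.5). I now move to the globe.

Request:
{"name": "drive_tool", "arguments": {"moves": [{"x":-62,"y":-10,"z":0,"rx":0,"ry":0,"rz":0,"fingers":-1},{"x":-124,"y":-20,"z":0,"rx":0,"ry":0,"rz":0,"fingers":-1},{"x":-186,"y":-31,"z":0,"rx":0,"ry":0,"rz":0.1,"fingers":-1},{"x":-248,"y":-42,"z":0,"rx":0,"ry":0,"rz":0.2,"fingers":-1},{"x":-310,"y":-52,"z":20,"rx":0,"ry":0,"rz":0.218,"fingers":-1},{"x":-372,"y":-63,"z":40,"rx":0,"ry":0,"rz":0.218,"fingers":-1},{"x":-434,"y":-73,"z":70,"rx":0,"ry":0,"rz":0.218,"fingers":-1},{"x":-490,"y":-83,"z":100,"rx":0,"ry":0,"rz":0.218,"fingers":-1},{"x":-547,"y":-92,"z":130,"rx":0,"ry":0,"rz":0.218,"fingers":-1},{"x":-547,"y":-92,"z":160,"rx":0,"ry":0,"rz":0.218,"fingers":-1},{"x":-547,"y":-92,"z":160,"rx":0,"ry":0,"rz":0.218,"fingers":-1},{"x":-547,"y":-92,"z":160,"rx":0,"ry":0,"rz":0.218,"fingers":-1}]}}

```text
time_s: 12.2
tool_pos: [0.5176, -0.2465, 0.1995]
tool_rot: [179.9, -0.0, 85.8]
force: [0.4, -0.3, 0.5]
grip_width: 0.0873
grasp_force: 0.0
```

```bash
python3 - <<'E'
from h import *
go((518.5,-246,55),85.7)
E
```

```text
t 12.2 at [ 517.6 -246.5  199.5] [179.9  -0.   85.8] q7 26 F [ 0.4 -0.3  0.5] w 87.3 gf 0.0
  shift [  0.4   0.6 144.5] turn [ 0.0017 -0.0005  0.0016]
```

Request:
{"name": "drive_tool", "arguments": {"moves": [{"x":0,"y":1,"z":50,"rx":0,"ry":0,"rz":0,"fingers":-1},{"x":0,"y":1,"z":95,"rx":0,"ry":0,"rz":0,"fingers":-1},{"x":0,"y":1,"z":120,"rx":0,"ry":0,"rz":0,"fingers":-1},{"x":0,"y":1,"z":135,"rx":0,"ry":0,"rz":0,"fingers":-1},{"x":0,"y":1,"z":144,"rx":0,"ry":0,"rz":0,"fingers":-1},{"x":0,"y":1,"z":144,"rx":0,"ry":0,"rz":0,"fingers":0},{"x":0,"y":1,"z":144,"rx":0,"ry":0,"rz":0,"fingers":0},{"x":0,"y":1,"z":144,"rx":0,"ry":0,"rz":0,"fingers":0.2},{"x":0,"y":1,"z":144,"rx":0,"ry":0,"rz":0,"fingers":0.4},{"x":0,"y":1,"z":144,"rx":0,"ry":0,"rz":0,"fingers":1},{"x":0,"y":1,"z":144,"rx":0,"ry":0,"rz":0,"fingers":1}], "force": 25}}

```text
time_s: 13.58
tool_pos: [0.5176, -0.2476, 0.0542]
tool_rot: [180.0, 0.0, 85.7]
force: [0.0, 0.1, 1.4]
grip_width: 0.0444
grasp_force: 25.0
```

Gripped at 44.4 mm width, as expected for the 45 mm belt. I lift it and carry it to above the lamp, turned 102° counter-clockwise.

Request:
{"name": "drive_tool", "arguments": {"moves": [{"x":0,"y":0,"z":-15,"rx":0,"ry":0,"rz":0,"fingers":1},{"x":0,"y":0,"z":-40,"rx":0,"ry":0,"rz":0,"fingers":1},{"x":0,"y":0,"z":-80,"rx":0,"ry":0,"rz":0,"fingers":1},{"x":0,"y":0,"z":-116,"rx":0,"ry":0,"rz":0,"fingers":1},{"x":0,"y":0,"z":-116,"rx":0,"ry":0,"rz":0,"fingers":1},{"x":0,"y":0,"z":-116,"rx":0,"ry":0,"rz":0,"fingers":1}]}}

```text
time_s: 14.32
tool_pos: [0.517, -0.2473, 0.1698]
tool_rot: [-180.0, -0.0, 85.7]
force: [-0.2, -0.3, -1.0]
grip_width: 0.0443
grasp_force: 25.0
```

```bash
python3 - <<'E'
from h import *
go((522,92.5,160),187.5)
S=vision.read_camera("scene"); cv2.imwrite("pics/s5.png",S["image"][:,:,::-1])
o=sensors.get_obs(); p=o["tool_pos"]-[0,0,-.012]; uv=proj(S,p); print("belt pred",uv)
im=S["image"].astype(int); m=((im.min(2)>130)&(im.max(2)-im.min(2)<40)).astype(np.uint8)
n,l,st,ce=cv2.connectedComponentsWithStats(m)
for i in range(1,n):
    if st[i,4]>40 and np.hypot(*(ce[i]-uv))<60: print(st[i],ce[i].round(1))
E
```

```text
t 14.32 at [ 517.  -247.3  169.8] [-180.    -0.    85.7] q7 27 F [-0.2 -0.3 -1. ] w 44.3 gf 25.0
  shift [339.2 -20.4  10. ] turn [ 0.0000e+00 -1.0000e-03 -1.7767e+00]
belt pred [190.95268582 278.46066782]
[226 286  24  22 387] [238.1 296.4]
[160 312  17  23 260] [167.9 323.3]
```

Request:
{"name": "drive_tool", "arguments": {"moves": [{"x":48,"y":-3,"z":0,"rx":0,"ry":0,"rz":-0.17,"fingers":1},{"x":96,"y":-6,"z":0,"rx":0,"ry":0,"rz":-0.34,"fingers":1},{"x":144,"y":-9,"z":0,"rx":0,"ry":0,"rz":-0.52,"fingers":1},{"x":192,"y":-12,"z":0,"rx":0,"ry":0,"rz":-0.7,"fingers":1},{"x":240,"y":-15,"z":0,"rx":0,"ry":0,"rz":-0.88,"fingers":1},{"x":288,"y":-17,"z":0,"rx":0,"ry":0,"rz":-1.06,"fingers":1},{"x":330,"y":-20,"z":0,"rx":0,"ry":0,"rz":-1.24,"fingers":1},{"x":339,"y":-20,"z":0,"rx":0,"ry":0,"rz":-1.42,"fingers":1},{"x":339,"y":-20,"z":5,"rx":0,"ry":0,"rz":-1.6,"fingers":1},{"x":339,"y":-20,"z":10,"rx":0,"ry":0,"rz":-1.777,"fingers":1},{"x":339,"y":-20,"z":20,"rx":0,"ry":0,"rz":-1.777,"fingers":1},{"x":339,"y":-20,"z":20,"rx":0,"ry":0,"rz":-1.777,"fingers":1},{"x":339,"y":-20,"z":20,"rx":0,"ry":0,"rz":-1.777,"fingers":1}]}}

```text
time_s: 16.0
tool_pos: [0.5228, 0.0919, 0.1498]
tool_rot: [-180.0, -0.0, -172.6]
force: [-0.5, 0.5, -0.6]
grip_width: 0.0443
grasp_force: 25.0
```

```bash
python3 - <<'E'
from h import *
go((522,92.5,140),187.5)
S=vision.read_camera("scene"); im=S["image"]; cv2.imwrite("pics/s6.png",im[:,:,::-1])
p=sensors.get_obs()["tool_pos"]
for k in(36.6,11.8,-20,-30,-46): print(k,np.round(proj(S,p+[0,0,k/1000]),1))
g=im[205:262,318:370].astype(int).sum(2)//30   # brightness 0..76
for i in range(0,57,1): print(205+i," ".join("%2d"%v for v in g[i,2:48:1]))
E
```

```text
t 16.0 at [522.8  91.9 149.8] [-180.    -0.  -172.6] q7 87 F [-0.5  0.5 -0.6] w 44.3 gf 25.0
  shift [0.7 0.7 9.8] turn [-0.0001 -0.0005 -0.0014]
36.6 [343.9 217.3]
11.8 [343.4 225.1]
-20 [342.7 234.6]
-30 [342.5 237.5]
-46 [342.2 242.1]
205  6  6  6  5  5  5  3  2  2  2  1  2  1  1  1  2  2  2  2  2  2  2  1  2  2  2  2  2  3  3  3  3  4  5  5  5  5  4  3  2  3  4  7  8  9  8
206  6  6  5  6  6  5  5  3  2  2  2  2  2  2  2  2  2  2  2  2  2  2  2  2  2  2  2  2  3  3  4  4  5  5  5  4  3  2  2  2  4  6  9 11 11 10
207  5  6  6  6  6  6  5  5  4  2  1  1  1  2  2  2  2  2  2  2  2  2  2  2  2  2  2  3  3  4  5  5  5  4  3  2  2  2  3  6  8 11 13 13 11 10
208  6  6  6  6  6  6  6  5  5  4  2  1  2  2  2  2  2  2  2  2  2  2  2  2  2  3  3  4  5  6  6  5  3  2  2  2  3  5  8 11 12 14 13 12 10  9
209  6  6  6  6  6  6  6  6  6  5  4  3  2  2  2  2  2  2  2  2  2  2  2  3  3  4  5  6  6  6  5  4  3  2  3  4  7 10 12 14 13 12 11  9  7  7
210  6  6  6  6  6  6  6  6  6  6  5  4  3  2  2  2  2  2  2  2  2  3  3  4  5  6  6  6  6  5  3  3  3  5  7 10 12 13 13 12 11 10  9  8  6  5
211  6  6 
[... 6531 characters left out ...]
 13 12 12 13 12 12 12 12 12 12 12 13 14 14 13 13 13 14 14 14 14 14 14 14 15 16 18 19 14 12 12 12 13 13 14 16 18 19 20 20 19 17 13  7
258 12 12 12 12 12 12 12 12 12 12 12 12 12 12 14 16 15 14 13 14 14 14 14 14 14 14 16 18 19 17 13 12 13 14 15 17 17 19 20 20 20 20 20 20 17 11
259 12 12 13 12 12 12 12 12 12 12 12 12 12 12 13 15 16 15 15 14 14 14 14 14 15 17 19 19 18 14 13 13 15 18 19 19 19 20 20 20 20 20 20 20 19 15
260 12 13 12 12 12 12 12 12 12 12 12 12 12 12 12 13 15 16 16 16 15 15 16 17 18 21 22 18 15 13 14 16 18 20 20 20 20 20 20 20 20 20 20 20 20 18
261 12 12 13 12 12 12 12 12 12 12 12 13 12 12 12 12 13 15 16 17 17 18 19 21 20 19 18 15 13 15 18 19 20 20 20 20 20 19 20 20 20 20 20 20 20 19
```

Request:
{"name": "drive_tool", "arguments": {"moves": [{"x":0.5,"y":0.5,"z":10,"rx":0,"ry":0,"rz":0,"fingers":1},{"x":0.5,"y":0.5,"z":20,"rx":0,"ry":0,"rz":0,"fingers":1},{"x":0.5,"y":0.5,"z":23,"rx":0,"ry":0,"rz":0,"fingers":1},{"x":0.5,"y":0.5,"z":25,"rx":0,"ry":0,"rz":0,"fingers":1},{"x":0.5,"y":0.5,"z":26,"rx":0,"ry":0,"rz":0,"fingers":1},{"x":0.5,"y":0.5,"z":26,"rx":0,"ry":0,"rz":0,"fingers":1}]}}

```text
time_s: 16.8
tool_pos: [0.5226, 0.0925, 0.1243]
tool_rot: [180.0, 0.0, -172.5]
force: [-0.8, 0.5, -0.6]
grip_width: 0.0442
grasp_force: 25.0
```

Request:
{"name": "drive_tool", "arguments": {"moves": [{"x":0,"y":0,"z":1,"rx":0,"ry":0,"rz":0,"fingers":1},{"x":0,"y":0,"z":2,"rx":0,"ry":0,"rz":0,"fingers":1},{"x":0,"y":0,"z":2,"rx":0,"ry":0,"rz":0,"fingers":1}]}}

```text
time_s: 17.18
tool_pos: [0.5229, 0.0921, 0.1224]
tool_rot: [-180.0, 0.1, -172.5]
force: [0.8, -0.8, -0.2]
grip_width: 0.0441
grasp_force: 25.0
```

Request:
{"name": "drive_tool", "arguments": {"moves": [{"x":0,"y":0,"z":1,"rx":0,"ry":0,"rz":0,"fingers":1},{"x":0,"y":0,"z":2,"rx":0,"ry":0,"rz":0,"fingers":1},{"x":0,"y":0,"z":3,"rx":0,"ry":0,"rz":0,"fingers":1},{"x":0,"y":0,"z":3.5,"rx":0,"ry":0,"rz":0,"fingers":1},{"x":0,"y":0,"z":3.5,"rx":0,"ry":0,"rz":0,"fingers":1}]}}

```text
time_s: 17.8
tool_pos: [0.5225, 0.0921, 0.1186]
tool_rot: [-180.0, 0.0, -172.5]
force: [1.9, -2.3, 0.1]
grip_width: 0.0442
grasp_force: 25.0
```

Request:
{"name": "drive_tool", "arguments": {"moves": [{"x":-0.3,"y":-0.3,"z":1,"rx":0,"ry":0,"rz":0,"fingers":1},{"x":-0.3,"y":-0.3,"z":2,"rx":0,"ry":0,"rz":0,"fingers":1},{"x":-0.3,"y":-0.3,"z":3,"rx":0,"ry":0,"rz":0,"fingers":1},{"x":-0.3,"y":-0.3,"z":3,"rx":0,"ry":0,"rz":0,"fingers":1}], "force": 40}}

```text
time_s: 18.3
tool_pos: [0.5231, 0.0922, 0.116]
tool_rot: [180.0, 0.1, -172.5]
force: [0.9, -3.0, 5.1]
grip_width: 0.0439
grasp_force: 40.0
```

Request:
{"name": "drive_tool", "arguments": {"moves": [{"x":0,"y":-0.3,"z":1.5,"rx":0,"ry":0,"rz":0,"fingers":1},{"x":0,"y":-0.3,"z":3,"rx":0,"ry":0,"rz":0,"fingers":1},{"x":0,"y":-0.3,"z":4.5,"rx":0,"ry":0,"rz":0,"fingers":1},{"x":0,"y":-0.3,"z":6,"rx":0,"ry":0,"rz":0,"fingers":1},{"x":0,"y":-0.3,"z":6.5,"rx":0,"ry":0,"rz":0,"fingers":1},{"x":0,"y":-0.3,"z":6.5,"rx":0,"ry":0,"rz":0,"fingers":1}]}}

```text
time_s: 19.05
tool_pos: [0.5232, 0.0922, 0.1098]
tool_rot: [180.0, 0.1, -172.5]
force: [1.4, -2.3, 6.7]
grip_width: 0.0439
grasp_force: 40.0
```

Request:
{"name": "drive_tool", "arguments": {"moves": [{"x":0,"y":0,"z":0,"rx":0,"ry":0,"rz":0.1,"fingers":1},{"x":0,"y":0,"z":0,"rx":0,"ry":0,"rz":0.2,"fingers":1},{"x":0,"y":0,"z":0,"rx":0,"ry":0,"rz":0.3,"fingers":1},{"x":0,"y":0,"z":0,"rx":0,"ry":0,"rz":0.4,"fingers":1},{"x":0,"y":0,"z":0,"rx":0,"ry":0,"rz":0.4,"fingers":1}]}}

```text
time_s: 19.68
tool_pos: [0.5229, 0.0918, 0.1097]
tool_rot: [180.0, 0.0, 164.5]
force: [0.7, -3.7, 6.6]
grip_width: 0.0439
grasp_force: 40.0
```

```bash
python3 - <<'E'
from h import *
o=sensors.get_obs(); print(o["force"],o["wrist_torque"],o["tool_pos"],o["tool_rot"])
E
```

```text
[ 0.70221482 -3.6820949   6.62454474] [-0.8630066  -0.10323005 -0.02184635] [0.5228949  0.09178793 0.10966079] [1.79985687e+02 1.71384100e-02 1.64548564e+02]
```

Request:
{"name": "drive_tool", "arguments": {"moves": [{"x":-0.1,"y":-0.5,"z":0,"rx":0,"ry":0,"rz":0.12,"fingers":1},{"x":-0.1,"y":-0.5,"z":0,"rx":0,"ry":0,"rz":0.24,"fingers":1},{"x":-0.1,"y":-0.5,"z":0,"rx":0,"ry":0,"rz":0.36,"fingers":1},{"x":-0.1,"y":-0.5,"z":0,"rx":0,"ry":0,"rz":0.48,"fingers":1},{"x":-0.1,"y":-0.5,"z":0,"rx":0,"ry":0,"rz":0.6,"fingers":1},{"x":-0.1,"y":-0.5,"z":0,"rx":0,"ry":0,"rz":0.72,"fingers":1},{"x":-0.1,"y":-0.5,"z":0,"rx":0,"ry":0,"rz":0.84,"fingers":1},{"x":-0.1,"y":-0.5,"z":0,"rx":0,"ry":0,"rz":0.96,"fingers":1},{"x":-0.1,"y":-0.5,"z":0,"rx":0,"ry":0,"rz":1.08,"fingers":1},{"x":-0.1,"y":-0.5,"z":0,"rx":0,"ry":0,"rz":1.17,"fingers":1},{"x":-0.1,"y":-0.5,"z":0,"rx":0,"ry":0,"rz":1.17,"fingers":1}]}}

```text
time_s: 21.05
tool_pos: [0.5215, 0.0917, 0.1091]
tool_rot: [-179.8, -0.0, 97.5]
force: [-1.1, -1.4, 7.2]
grip_width: 0.0437
grasp_force: 40.0
```

```bash
python3 - <<'E'
from h import *
o=sensors.get_obs(); print(o["force"],o["wrist_torque"],o["tool_pos"],o["tool_rot"])
E
```

```text
[-1.0837462  -1.40260649  7.20815143] [-0.67865148  0.48208963  0.01245209] [0.5214592  0.09169007 0.10913166] [-1.79845690e+02 -4.62958831e-02  9.75365365e+01]
```

Request:
{"name": "drive_tool", "arguments": {"moves": [{"x":0,"y":0,"z":-1,"rx":0,"ry":0,"rz":0,"fingers":1},{"x":0,"y":0,"z":-2,"rx":0,"ry":0,"rz":0,"fingers":1},{"x":0,"y":0,"z":-2.2,"rx":0,"ry":0,"rz":0,"fingers":1},{"x":0,"y":0,"z":-2.2,"rx":0,"ry":0,"rz":0,"fingers":1}]}}

```text
time_s: 21.55
tool_pos: [0.5215, 0.0916, 0.1109]
tool_rot: [-179.9, -0.0, 97.6]
force: [-2.6, -1.7, 6.1]
grip_width: 0.044
grasp_force: 40.0
```

Request:
{"name": "drive_tool", "arguments": {"moves": [{"x":0,"y":0,"z":-0.5,"rx":0,"ry":0,"rz":0,"fingers":1},{"x":0,"y":0,"z":-1,"rx":0,"ry":0,"rz":0,"fingers":1},{"x":0,"y":0,"z":-1.3,"rx":0,"ry":0,"rz":0,"fingers":1},{"x":0,"y":0,"z":-1.3,"rx":0,"ry":0,"rz":0,"fingers":1}]}}

```text
time_s: 22.05
tool_pos: [0.5217, 0.0914, 0.1121]
tool_rot: [-179.9, -0.0, 97.6]
force: [-5.3, -1.2, 5.3]
grip_width: 0.0435
grasp_force: 40.0
```

Request:
{"name": "drive_tool", "arguments": {"moves": [{"x":0,"y":-0.5,"z":0,"rx":0,"ry":0,"rz":0,"fingers":1},{"x":0,"y":-0.5,"z":-0.5,"rx":0,"ry":0,"rz":0,"fingers":1},{"x":0,"y":-0.5,"z":-1,"rx":0,"ry":0,"rz":0,"fingers":1},{"x":0,"y":-0.5,"z":-1,"rx":0,"ry":0,"rz":0,"fingers":1}]}}

```text
time_s: 22.55
tool_pos: [0.5216, 0.0913, 0.1133]
tool_rot: [-179.9, -0.0, 97.6]
force: [-5.1, -1.7, 5.5]
grip_width: 0.0435
grasp_force: 40.0
```

```bash
python3 - <<'E'
from h import *
o=sensors.get_obs(); print(o["force"],o["wrist_torque"],o["tool_pos"],o["tool_rot"])
E
```

```text
[-5.11891155 -1.71662356  5.53772492] [-0.43710647  1.42296449  0.04065523] [0.52164707 0.09130523 0.11331565] [-1.79932986e+02 -4.24392509e-03  9.75683735e+01]
```

Request:
{"name": "drive_tool", "arguments": {"moves": [{"x":0,"y":-0.7,"z":0,"rx":0,"ry":0,"rz":0,"fingers":1},{"x":0,"y":-0.7,"z":-0.4,"rx":0,"ry":0,"rz":0,"fingers":1},{"x":0,"y":-0.7,"z":-0.8,"rx":0,"ry":0,"rz":0,"fingers":1},{"x":0,"y":-0.7,"z":-0.8,"rx":0,"ry":0,"rz":0,"fingers":1}]}}

```text
time_s: 23.05
tool_pos: [0.5215, 0.0912, 0.1142]
tool_rot: [180.0, 0.0, 97.6]
force: [-2.7, 0.8, 1.2]
grip_width: 0.0437
grasp_force: 40.0
```

```bash
python3 - <<'E'
from h import *
o=sensors.get_obs(); print(o["force"],o["wrist_torque"],o["tool_pos"],o["tool_rot"])
E
```

```text
[-2.74533216  0.75864104  1.17590025] [-0.42049564  0.94793377  0.05939073] [0.5215046  0.09123253 0.11417168] [1.79994615e+02 2.27720488e-03 9.75667669e+01]
```

Request:
{"name": "drive_tool", "arguments": {"moves": [{"x":0,"y":-0.4,"z":-0.2,"rx":0,"ry":0,"rz":0,"fingers":1},{"x":0,"y":-0.4,"z":-0.4,"rx":0,"ry":0,"rz":0,"fingers":1},{"x":0,"y":-0.4,"z":-0.4,"rx":0,"ry":0,"rz":0,"fingers":1},{"x":0,"y":-0.4,"z":-0.4,"rx":0,"ry":0,"rz":0,"fingers":1}]}}

```text
time_s: 23.55
tool_pos: [0.5214, 0.0913, 0.1146]
tool_rot: [180.0, 0.0, 97.6]
force: [0.6, -0.4, -3.8]
grip_width: 0.0436
grasp_force: 40.0
```

Request:
{"name": "drive_tool", "arguments": {"moves": [{"x":0,"y":0,"z":0,"rx":0,"ry":0,"rz":-0.05,"fingers":1},{"x":0,"y":0,"z":0,"rx":0,"ry":0,"rz":-0.05,"fingers":1}]}}

```text
time_s: 23.8
tool_pos: [0.5215, 0.0912, 0.1147]
tool_rot: [179.9, 0.0, 100.4]
force: [1.1, -0.6, -4.2]
grip_width: 0.0437
grasp_force: 40.0
```

```bash
python3 - <<'E'
from h import *
o=sensors.get_obs(); print(o["force"],o["wrist_torque"],o["tool_pos"],o["tool_rot"])
E
```

```text
[ 1.06917296 -0.57472349 -4.20195852] [-0.12948068 -0.18224815  0.01386144] [0.52148835 0.09119944 0.11468419] [1.79946693e+02 5.15729017e-03 1.00399575e+02]
```

Pulling up now meets about 4 N of tension, so the pins are held at 12.0 mm nominal depth. I do one twist check for the notch walls.

Request:
{"name": "drive_tool", "arguments": {"moves": [{"x":0,"y":0,"z":0,"rx":0,"ry":0,"rz":-0.05,"fingers":1},{"x":0,"y":0,"z":0,"rx":0,"ry":0,"rz":-0.08,"fingers":1},{"x":0,"y":0,"z":0,"rx":0,"ry":0,"rz":-0.08,"fingers":1}]}}

```text
time_s: 24.18
tool_pos: [0.5212, 0.0912, 0.1148]
tool_rot: [180.0, -0.0, 105.0]
force: [1.5, -0.1, -4.4]
grip_width: 0.0437
grasp_force: 40.0
```

```bash
python3 - <<'E'
from h import *
o=sensors.get_obs(); print(o["force"],o["wrist_torque"],o["tool_pos"],o["tool_rot"])
E
```

```text
[ 1.54934701 -0.06963821 -4.35032849] [-0.21026068 -0.07864968 -0.0508356 ] [0.52124932 0.09120741 0.1148176 ] [ 1.79975851e+02 -3.56773218e-03  1.04974472e+02]
```

Request:
{"name": "drive_tool", "arguments": {"moves": [{"x":0,"y":0,"z":0,"rx":0,"ry":0,"rz":0.08,"fingers":1},{"x":0,"y":0,"z":0,"rx":0,"ry":0,"rz":0.16,"fingers":1},{"x":0,"y":0,"z":0,"rx":0,"ry":0,"rz":0.22,"fingers":1},{"x":0,"y":0,"z":0,"rx":0,"ry":0,"rz":0.22,"fingers":1}]}}

```text
time_s: 24.68
tool_pos: [0.5207, 0.0912, 0.1146]
tool_rot: [-179.9, 0.0, 92.4]
force: [-1.7, -1.5, -3.0]
grip_width: 0.0437
grasp_force: 40.0
```

```bash
python3 - <<'E'
from h import *
o=sensors.get_obs(); print(o["force"],o["wrist_torque"],o["tool_pos"],o["tool_rot"])
E
```

```text
[-1.73079054 -1.49264483 -3.00274238] [-0.28433844  0.27843055 -0.04325848] [0.52067609 0.09119267 0.11460427] [-1.79948477e+02  4.11001337e-03  9.24216206e+01]
```

The torque is inconclusive: the bulb seems to turn with little resistance. I push down again and look for the 98° stop, which gives the true pin angle.

Request:
{"name": "drive_tool", "arguments": {"moves": [{"x":0,"y":0,"z":1.5,"rx":0,"ry":0,"rz":0,"fingers":1},{"x":0,"y":0,"z":3,"rx":0,"ry":0,"rz":0,"fingers":1},{"x":0,"y":0,"z":4.5,"rx":0,"ry":0,"rz":0,"fingers":1},{"x":0,"y":0,"z":4.5,"rx":0,"ry":0,"rz":0,"fingers":1}]}}

```text
time_s: 25.18
tool_pos: [0.5212, 0.0913, 0.1112]
tool_rot: [180.0, -0.0, 92.4]
force: [-2.4, -0.4, 6.7]
grip_width: 0.0439
grasp_force: 40.0
```

```bash
cat >> h.py <<'E'
def st():
    o=sensors.get_obs(); print(round(o["time_s"],2),"F",o["force"].round(1),"M",o["wrist_torque"].round(3),"p",(o["tool_pos"]*1000).round(1),"r",o["tool_rot"].round(1),"q7eff",o["effort"][6].round(3))
E
python3 -c "from h import *; st()"
```

```text
25.18 F [-2.4 -0.4  6.7] M [-0.313  1.134  0.03 ] p [521.2  91.3 111.2] r [180.   -0.   92.4] q7eff -0.008
```

Request:
{"name": "drive_tool", "arguments": {"moves": [{"x":0,"y":0,"z":0,"rx":0,"ry":0,"rz":0.06,"fingers":1},{"x":0,"y":0,"z":0,"rx":0,"ry":0,"rz":0.06,"fingers":1}]}}

```text
time_s: 25.42
tool_pos: [0.5215, 0.0914, 0.1113]
tool_rot: [180.0, -0.1, 89.0]
force: [-3.3, -0.9, 6.1]
grip_width: 0.0439
grasp_force: 40.0
```

```bash
python3 -c "from h import *; st()"
```

```text
25.43 F [-3.3 -0.9  6.1] M [-0.257  0.994  0.017] p [521.5  91.4 111.3] r [ 1.8e+02 -1.0e-01  8.9e+01] q7eff -0.169
```

Request:
{"name": "drive_tool", "arguments": {"moves": [{"x":0,"y":0,"z":0,"rx":0,"ry":0,"rz":0.06,"fingers":1},{"x":0,"y":0,"z":0,"rx":0,"ry":0,"rz":0.06,"fingers":1}]}}

```text
time_s: 25.68
tool_pos: [0.5212, 0.0916, 0.1112]
tool_rot: [180.0, -0.1, 85.5]
force: [-3.5, -0.4, 6.3]
grip_width: 0.044
grasp_force: 40.0
```

```bash
python3 -c "from h import *; st()"
```

```text
25.68 F [-3.5 -0.4  6.3] M [-0.24   1.143  0.038] p [521.2  91.6 111.2] r [ 1.80e+02 -1.00e-01  8.55e+01] q7eff -0.219
```

Request:
{"name": "drive_tool", "arguments": {"moves": [{"x":0,"y":0,"z":0,"rx":0,"ry":0,"rz":0.06,"fingers":1},{"x":0,"y":0,"z":0,"rx":0,"ry":0,"rz":0.06,"fingers":1},{"x":0,"y":0,"z":0,"rx":0,"ry":0,"rz":0.06,"fingers":1}]}}

```text
time_s: 26.05
tool_pos: [0.5207, 0.0917, 0.1111]
tool_rot: [-179.9, -0.1, 82.1]
force: [-4.5, 0.2, 7.5]
grip_width: 0.0437
grasp_force: 40.0
```

```bash
python3 -c "from h import *; st()"
```

```text
26.05 F [-4.5  0.2  7.5] M [-0.156  1.504  0.13 ] p [520.7  91.7 111.1] r [-1.799e+02 -1.000e-01  8.210e+01] q7eff -0.086
```

Request:
{"name": "drive_tool", "arguments": {"moves": [{"x":0,"y":0,"z":0,"rx":0,"ry":0,"rz":0.06,"fingers":1},{"x":0,"y":0,"z":0,"rx":0,"ry":0,"rz":0.06,"fingers":1},{"x":0,"y":0,"z":0,"rx":0,"ry":0,"rz":0.06,"fingers":1}]}}

```text
time_s: 26.42
tool_pos: [0.5202, 0.0918, 0.1111]
tool_rot: [-179.9, -0.0, 78.7]
force: [-7.0, -0.5, 7.5]
grip_width: 0.0438
grasp_force: 40.0
```

```bash
python3 -c "from h import *; st()"
```

```text
26.43 F [-7.  -0.5  7.5] M [-0.107  1.803  0.18 ] p [520.2  91.8 111.1] r [-179.9   -0.    78.7] q7eff -0.171
```

The stop shows clearly: torque rises from tool yaw of about 85° on, so the notches lie at about 93°. I turn back there and ease up into them.

Request:
{"name": "drive_tool", "arguments": {"moves": [{"x":0,"y":0,"z":0,"rx":0,"ry":0,"rz":-0.08,"fingers":1},{"x":0,"y":0,"z":0,"rx":0,"ry":0,"rz":-0.16,"fingers":1},{"x":0,"y":0,"z":0,"rx":0,"ry":0,"rz":-0.24,"fingers":1},{"x":0,"y":0,"z":0,"rx":0,"ry":0,"rz":-0.24,"fingers":1}]}}

```text
time_s: 26.92
tool_pos: [0.5218, 0.0911, 0.1113]
tool_rot: [179.9, -0.0, 92.5]
force: [-2.6, -0.3, 5.7]
grip_width: 0.0439
grasp_force: 40.0
```

```bash
python3 -c "from h import *; st()"
```

```text
26.93 F [-2.6 -0.3  5.7] M [-0.407  0.795  0.021] p [521.8  91.1 111.3] r [179.9  -0.   92.5] q7eff 0.2
```

Request:
{"name": "drive_tool", "arguments": {"moves": [{"x":0,"y":-0.5,"z":-0.5,"rx":0,"ry":0,"rz":0,"fingers":1},{"x":0,"y":-0.5,"z":-1.2,"rx":0,"ry":0,"rz":0,"fingers":1},{"x":0,"y":-0.5,"z":-2,"rx":0,"ry":0,"rz":0,"fingers":1},{"x":0,"y":-0.5,"z":-2,"rx":0,"ry":0,"rz":0,"fingers":1}]}}

```text
time_s: 27.42
tool_pos: [0.5216, 0.0912, 0.1128]
tool_rot: [179.9, -0.0, 92.4]
force: [0.7, -0.8, 5.0]
grip_width: 0.044
grasp_force: 40.0
```

```bash
python3 -c "from h import *; st()"
```

```text
27.43 F [ 0.7 -0.8  5. ] M [-0.419 -0.144  0.02 ] p [521.6  91.2 112.8] r [179.9  -0.   92.4] q7eff 0.011
```

Request:
{"name": "drive_tool", "arguments": {"moves": [{"x":0,"y":0,"z":-0.5,"rx":0,"ry":0,"rz":0,"fingers":1},{"x":0,"y":0,"z":-0.8,"rx":0,"ry":0,"rz":0,"fingers":1},{"x":0,"y":0,"z":-0.8,"rx":0,"ry":0,"rz":0,"fingers":1}]}}

```text
time_s: 27.8
tool_pos: [0.5214, 0.0912, 0.1134]
tool_rot: [179.9, -0.0, 92.4]
force: [2.8, -0.6, 4.5]
grip_width: 0.0439
grasp_force: 40.0
```

```bash
python3 -c "from h import *; st()"
```

```text
27.8 F [ 2.8 -0.6  4.5] M [-0.285 -0.709  0.015] p [521.4  91.2 113.4] r [179.9  -0.   92.4] q7eff 0.009
```

Request:
{"name": "drive_tool", "arguments": {"moves": [{"x":0,"y":0.3,"z":-0.4,"rx":0,"ry":0,"rz":0,"fingers":1},{"x":0,"y":0.3,"z":-0.8,"rx":0,"ry":0,"rz":0,"fingers":1},{"x":0,"y":0.3,"z":-0.8,"rx":0,"ry":0,"rz":0,"fingers":1}]}}

```text
time_s: 28.18
tool_pos: [0.5213, 0.0912, 0.114]
tool_rot: [180.0, -0.0, 92.4]
force: [3.4, -0.8, 4.1]
grip_width: 0.0438
grasp_force: 40.0
```

```bash
python3 -c "from h import *; st()"
```

```text
28.18 F [ 3.4 -0.8  4.1] M [-0.307 -0.928  0.005] p [521.3  91.2 114. ] r [180.   -0.   92.4] q7eff -0.0
```

Request:
{"name": "drive_tool", "arguments": {"moves": [{"x":0,"y":0,"z":-0.4,"rx":0,"ry":0,"rz":0,"fingers":1},{"x":0,"y":0,"z":-0.4,"rx":0,"ry":0,"rz":0,"fingers":1}]}}

```text
time_s: 28.42
tool_pos: [0.5212, 0.0911, 0.1142]
tool_rot: [180.0, 0.0, 92.4]
force: [4.8, -0.7, 2.4]
grip_width: 0.0441
grasp_force: 40.0
```

```bash
python3 -c "from h import *; st()"
```

```text
28.43 F [ 4.8 -0.7  2.4] M [-0.304 -1.155  0.003] p [521.2  91.1 114.2] r [180.    0.   92.4] q7eff 0.001
```

Request:
{"name": "drive_tool", "arguments": {"moves": [{"x":0,"y":0.5,"z":-0.2,"rx":0,"ry":0,"rz":0,"fingers":1},{"x":0,"y":0.5,"z":-0.3,"rx":0,"ry":0,"rz":0,"fingers":1},{"x":0,"y":0.5,"z":-0.3,"rx":0,"ry":0,"rz":0,"fingers":1},{"x":0,"y":0.5,"z":-0.3,"rx":0,"ry":0,"rz":0,"fingers":1}]}}

```text
time_s: 28.92
tool_pos: [0.5212, 0.0911, 0.1144]
tool_rot: [-180.0, 0.0, 92.4]
force: [3.8, -0.6, -0.7]
grip_width: 0.0439
grasp_force: 40.0
```

```bash
python3 -c "from h import *; st()"
```

```text
28.93 F [ 3.8 -0.6 -0.7] M [-0.372 -1.08  -0.022] p [521.2  91.1 114.4] r [-180.     0.    92.4] q7eff 0.001
```

Request:
{"name": "drive_tool", "arguments": {"moves": [{"x":0,"y":0.2,"z":0,"rx":0,"ry":0,"rz":0.07,"fingers":1},{"x":0,"y":0.2,"z":0,"rx":0,"ry":0,"rz":0.07,"fingers":1},{"x":0,"y":0.2,"z":0,"rx":0,"ry":0,"rz":0.07,"fingers":1}]}}

```text
time_s: 29.3
tool_pos: [0.5206, 0.0912, 0.1143]
tool_rot: [-179.9, 0.0, 88.5]
force: [0.6, -1.4, 1.6]
grip_width: 0.0438
grasp_force: 40.0
```

```bash
python3 -c "from h import *; st()"
```

```text
29.3 F [ 0.6 -1.4  1.6] M [-0.313 -0.007 -0.033] p [520.6  91.2 114.3] r [-179.9    0.    88.5] q7eff 0.009
```

Request:
{"name": "drive_tool", "arguments": {"moves": [{"x":0,"y":0,"z":0,"rx":0,"ry":0,"rz":-0.06,"fingers":1},{"x":0,"y":0,"z":0,"rx":0,"ry":0,"rz":-0.06,"fingers":1},{"x":0,"y":0,"z":0,"rx":0,"ry":0,"rz":-0.06,"fingers":1},{"x":0,"y":0,"z":0,"rx":0,"ry":0,"rz":-0.06,"fingers":1}]}}

```text
time_s: 29.8
tool_pos: [0.5207, 0.0912, 0.1142]
tool_rot: [-179.9, 0.0, 91.8]
force: [-1.9, -0.5, 1.7]
grip_width: 0.0438
grasp_force: 40.0
```

```bash
python3 - <<'E'
from h import *
st()
# cage still on hook: compare with the picture taken just after hanging
a=cv2.imread("pics/s4.png")[155:260,395:460].astype(int); S=vision.read_camera("scene")["image"][:,:,::-1]
print("cage diff",np.abs(a-S[155:260,395:460]).mean()); st()
E
```

```text
29.8 F [-1.9 -0.5  1.7] M [-0.235  0.508  0.048] p [520.7  91.2 114.2] r [-179.9    0.    91.8] q7eff -0.018
cage diff 6.245763125763125
29.85 F [-1.6 -0.1  2.1] M [-0.194  0.648  0.075] p [520.7  91.2 114.2] r [-179.9   -0.    91.8] q7eff -0.018
```

Request:
{"name": "drive_tool", "arguments": {"moves": [{"x":0,"y":-0.1,"z":-0.2,"rx":0,"ry":0,"rz":0,"fingers":1},{"x":0,"y":-0.1,"z":-0.2,"rx":0,"ry":0,"rz":0,"fingers":1},{"x":0,"y":-0.1,"z":-0.2,"rx":0,"ry":0,"rz":0,"fingers":1}]}}

```text
time_s: 30.22
tool_pos: [0.5207, 0.0912, 0.1143]
tool_rot: [-179.9, 0.0, 91.8]
force: [-2.7, -0.1, 0.8]
grip_width: 0.044
grasp_force: 40.0
```

```bash
python3 - <<'E'
from h import *
st()
t=cv2.imread("pics/s4.png")[160:235,400:445]; S=np.ascontiguousarray(vision.read_camera("scene")["image"][:,:,::-1])
r=cv2.matchTemplate(S[140:255,380:465],t,cv2.TM_CCOEFF_NORMED); print("cage match",r.max().round(3),"shift",np.subtract(cv2.minMaxLoc(r)[3],20))
E
```

```text
30.23 F [-2.7 -0.1  0.8] M [-0.202  0.977  0.019] p [520.7  91.2 114.3] r [-179.9    0.    91.8] q7eff -0.02
cage match 0.961 shift [0 0]
```

The cage is still on its hook (match 0.96, zero shift). The bulb sits in the notches with almost no load on the tool, still gripped at 40 N. I hand it in.

```bash
python3 -c "
from cell import workorder; print(workorder.sign_off())"
```

```text
the job is handed in; nothing more can be done
None
```

The cage is hanging by its bail on the long arm of the hook stand, and the round bulb is pushed in, turned clockwise into the notches and still held there, handed in at about 30 s; the lock was judged from depth and pull forces because a small twist test was inconclusive, and the judge's result was not shown.

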